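# Stand the heat sink on edge for a cooling test

## Task

Stand the finned heat sink upright on one of its two thin edges where the fins end, so that the air can rise between its fins, inside the white ring on the round blue pad, and let go of it. Leave the silvery module and the green circuit board where they lie.

Things in the scene. Friction and masses are not known exactly. Their poses are not given: they have to be found in the camera images.
- heatsink: Light grey finned heat sink 50 x 60 x 27 mm (x, y, z), 0.12 kg, lying flat on the bench (z = 0), fins up. Origin: centre of its underside; z along the fins' height. Base plate 60 mm wide in y, z 0 to 5 mm; ten thin fins run the full 50 mm along x. Outer fins' flat outer faces: y = -28 and 28 mm, z 5 to 27 mm, can be gripped. At the start x points to the robot's left, within 0.33 rad of world y
- heatsink_mid (a point): Centre of the heat sink: 13.5 mm above its underside, same axes. When it stands as asked, its x axis is vertical (either end down), this point is 25 mm above the surface it stands on, and its footprint is 60 x 27 mm
- ring_centre (a point): Centre of the white ring (108 mm outer diameter, printed) on top of the fixed round blue pad (124 mm across, 3 mm thick); on the pad's top surface, 3 mm above the bench, z up
- rf_module: Bystander: silvery flat module box, 48 x 76 x 24 mm, with a brass connector at either end along y (100 mm over both), lying loose on the bench. Origin: centre of its underside
- board_green: Bystander: green circuit board with parts on it, 58 x 94 x 16 mm, lying loose on the bench. Origin: centre of its underside
Not all that is in view belongs to the job. Of the things that look like the part that bears ring_centre, the largest one is meant.

How it is judged:
By the outcome, as a careful person would: the job done as asked, in the order asked, and still so for the second after the job is handed in, with the robot touching nothing.
It also fails if it takes over 35 s, if anything falls off the work surface, if the arm or the gripper's body presses on something with over 40 N, if the wrist force passes 120 N, or if a joint passes its speed limit or range.

## Robot

A 7-joint arm with a two-finger parallel gripper is mounted at the origin on a cart in front of the work surface, level with it; the furniture and walls round the work are solid. World frame = base frame: x ahead of the robot, y to its left, z up, the work surface at z = 0. Lengths are in m, angles in rad, forces in N, time in s.
With the tool pointing down it reaches from about 0.4 to 0.85 m from the base axis. Payload 10.4 kg.
Tool frame: the origin (TCP) lies between the finger pads; the fingertips stand 14 mm ahead of it and the grasp point (between the pads) lies 5 mm behind it (r.finger_overhang is the z of the fingertips in the tool frame, in m); z points along the fingers, y is the line along which they close (so a half turn about z gives the same grasp; the last joint's range is limited). The gripper opens to 87 mm and grips with 3 to 60 N. Pads are 19 mm wide; open, the fingers measure 117 mm over their backs; the gripper's body (75 mm by 190 mm) begins 51 mm behind the grasp point.
Start: joints at [1.113, 0.332, -0.065, 1.46, 0.022, 1.35, -0.088], TCP at [0.263, -0.567, 0.212] pointing down, gripper open.
Joint ranges: [-2.6, 2.6], [-0.5, 2.12], [-1.47, 1.34], [0.16, 2.42], [-1.27, 4.41], [0.06, 2.06], [-2.6, 2.6]. Speed limits (rad/s): [2.22, 2.22, 2.79, 2.79, 3.14, 3.14, 3.14].

## Interface

Orientations are given as a unit quaternion [x, y, z, w].
In Python, from bench import r, optics gives the robot as it stands.
- The arm moves only by the shell command python3 -m pendant 'ROWS' [FORCE]. ROWS is JSON, a list of rows, each a list of 7 numbers: the closure, from -1 (fully open) to 1 (shut), then the shift along the tool's x, y, z scaled (see below), then the turn, a rotation vector about the tool's x, y, z scaled (see below). In form: [[grip, x, y, z, rx, ry, rz], ...]. A call has 1 to 8 rows; each row is the pose to reach, as a shift and turn from the pose commanded when the call began, along the tool's axes at that moment; what a row does not reach only later rows make up. The controller multiplies each number of a shift by 0.3 m and each number of a turn by 120 degrees. A row lasts 1/8 s, in which the tool goes at most 62.5 mm and 10.7 degrees, less where a joint would pass 70% of its speed; a pose out of reach is approached as far as the arm can. A call with a number of a shift or a turn outside -1 to 1 is refused whole. A call with a gripper value outside its range is refused whole. The fingers move at their own pace and stop on an object; FORCE is the grip in N (left out, the last holds). Time passes only in rows, so rows that repeat a pose let the fingers close. It gives the time, the measured TCP pose, the force, the opening and the grip force at its end, in the units of the state.
- r.read_state(): the state, without advancing time (a new reading comes with each control period).
- optics.camera(name): name is "scene" or "top"; returns a dict with "pixels" (384x512x3 uint8, red, green, blue), "vfov" (degrees; the focal length in pixels is half the picture's height over the tangent of half this angle, whatever the lens; pixels are square), "cx", "cy" (the principal point, pixels), "D" ([k1, k2, p1, p2, k3] as OpenCV has them; the pictures are not rectified), "rvec" (rotation vector, rad) and "tvec" (3), from world to camera coordinates, as OpenCV has them. Camera axes: x right, y down, z forward; pixel columns grow to the right and rows downward; lengths in m; the calibration is good to about 2 mm. A picture is of the moment at which its call begins. There is no depth.
- r.close_job(): hands the job in; it is judged then, once.
The state is a dict: "time": time; "joint_positions": joint angles; "joint_vel": joint speeds; "joint_torque": joint torques, N m; "ee_pos": TCP position; "eef_rot": TCP orientation; "ft_force": force on the tool from outside, world axes, zero at the start; "torque": the same for the moment, N m; "width": finger opening in m; "grip_force": force on a finger pad.
Only numpy, scipy, OpenCV 4.12 (cv2) and the standard library are available. Lean on these libraries where they do the work, as an engineer would, in place of code of your own. Each camera call takes 0.05 s, during which the arm holds its last target. There are 200 camera calls.

## Working session

There is one attempt and no reset: what is moved stays moved. The work goes in short steps, Python scripts to look and compute and a shell command to move; the robot and the scene stay as the last step left them, time stands still between calls to the robot, and variables do not carry over. Pictures are saved under pics/ and viewed, at most 10 in all, crops included, and the job is handed in when it is done.

```bash
ls; mkdir -p pics; python3 - <<'E'
from bench import r, optics
import cv2,numpy as np
for n in ("scene","top"):
    c=optics.camera(n); cv2.imwrite(f"pics/{n}0.png",c["pixels"][:,:,::-1])
    R=cv2.Rodrigues(np.array(c["rvec"],float))[0]
    print(n,c["vfov"],c["cx"],c["cy"],c["D"],-R.T@np.array(c["tvec"]).ravel(),R[2])
s=r.read_state();print(s)
E
```

```text
pics
scene 51.446274353257024 253.03459425097194 188.1299495442774 [0.0120907 0.        0.        0.        0.       ] [-0.14069     0.47886922  0.47019261] [ 0.68986575 -0.52210019 -0.50149441]
top 47.09411391861305 252.28146256624623 182.3227135241905 [0.00321062 0.         0.         0.         0.        ] [ 0.38941724 -0.00262874  1.00638949] [ 0.08372024  0.00947853 -0.99644422]
{'time': 0.1, 'joint_positions': array([ 1.11336945,  0.33277322, -0.06467556,  1.46083691,  0.02155654,
        1.34988108, -0.08849905]), 'joint_vel': array([ 1.83293261e-03, -1.50373483e-03, -6.65993181e-05, -4.09209732e-03,
        2.34109992e-04, -4.44503525e-04,  1.14971743e-03]), 'joint_torque': array([ 3.22550215e-03, -6.24540424e+01,  2.60793610e-02, -3.90715349e+01,
       -6.13419455e-02,  3.67298070e-02,  1.62184069e-04]), 'ee_pos': array([ 0.26313624, -0.56652851,  0.21126532]), 'eef_rot': array([ 9.76459865e-01,  2.15698329e-01, -1.39490472e-04, -5.86500065e-04]), 'ft_force': array([-0.13789002,  0.35567451, -0.43572142]), 'torque': array([-0.00811388,  0.0318514 ,  0.01873351]), 'grip_force': 0.0, 'width': 0.08707172667905169}
```

View pics/scene0.png

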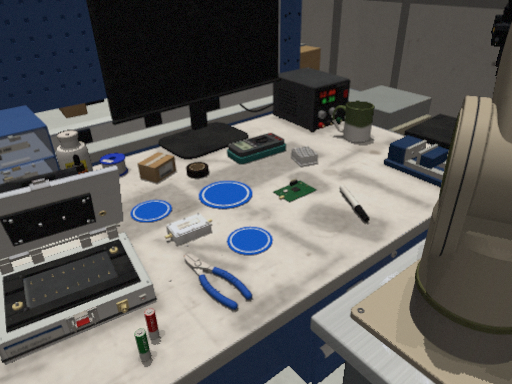

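View pics/top0.png

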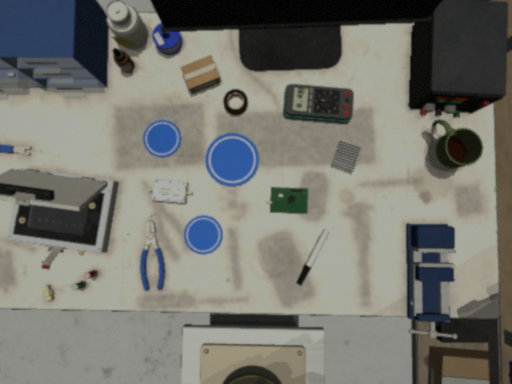

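Scene view: heat sink near (304,156), large blue pad near (225,194). Top view: heat sink near (346,157), the largest of three pads near (232,160), module at (171,191) and board at (289,200).

```bash
cat > h.py <<'E'
from bench import r, optics
import cv2,numpy as np
from scipy.spatial.transform import Rotation as Ro
class Cam:
    def __init__(s,n):
        c=optics.camera(n); s.im=c["pixels"]; f=192/np.tan(np.radians(c["vfov"])/2)
        s.K=np.array([[f,0,c["cx"]],[0,f,c["cy"]],[0,0,1]]); s.D=np.array(c["D"],float)
        s.rv=np.array(c["rvec"],float); s.t=np.array(c["tvec"],float).ravel(); s.R=cv2.Rodrigues(s.rv)[0]; s.o=-s.R.T@s.t
    def ray(s,p):
        u=cv2.undistortPoints(np.array(p,float).reshape(-1,1,2),s.K,s.D)[:,0]
        return np.c_[u,np.ones(len(u))]@s.R
    def plane(s,p,z):
        d=s.ray(p); return s.o+d*((z-s.o[2])/d[:,2])[:,None]
    def proj(s,X): return cv2.projectPoints(np.array(X,float).reshape(-1,3),s.rv,s.t,s.K,s.D)[0][:,0]
def tri(a,pa,b,pb):
    A=np.zeros((3,3));B=np.zeros(3)
    for c,p in((a,pa),(b,pb)):
        d=c.ray([p])[0]; d/=np.linalg.norm(d); P=np.eye(3)-np.outer(d,d); A+=P; B+=P@c.o
    return np.linalg.solve(A,B)
def pad(c,near):
    h=cv2.cvtColor(c.im,cv2.COLOR_RGB2HSV)
    m=cv2.inRange(h,(100,150,80),(125,255,255))
    cs=[k for k in cv2.findContours(m,cv2.RETR_EXTERNAL,cv2.CHAIN_APPROX_NONE)[0] if cv2.contourArea(k)>200]
    k=min(cs,key=lambda k:np.hypot(*(k.reshape(-1,2).mean(0)-near)))
    return cv2.fitEllipse(cv2.convexHull(k)),k
E
python3 - <<'E'
from h import *
print([x for x in dir(r) if x[0]!='_'])
a,b=Cam("top"),Cam("scene")
ea,ka=pad(a,(232,160));eb,kb=pad(b,(225,194))
print(ea,eb,tri(a,ea[0],b,eb[0]))
for c,k in((a,ka),(b,kb)):
    P=c.plane(k.reshape(-1,2),.003)[:,:2]; print(cv2.minEnclosingCircle(P.astype(np.float32)))
A=cv2.resize(a.im[130:185,315:380],None,fx=6,fy=6,interpolation=cv2.INTER_CUBIC)
B=cv2.resize(b.im[135:175,280:330],None,fx=8,fy=8,interpolation=cv2.INTER_CUBIC)
H=max(A.shape[0],B.shape[0]);o=np.zeros((H,A.shape[1]+B.shape[1],3),np.uint8);o[:A.shape[0],:A.shape[1]]=A;o[:B.shape[0],A.shape[1]:]=B
cv2.imwrite("pics/c1.png",o[:,:,::-1]);print(A.shape,B.shape)
E
```

```text
['PlanningError', 'close_job', 'finger_overhang', 'read_state']
((231.7489013671875, 159.12193298339844), (40.54737854003906, 41.07532501220703), 69.62382507324219) ((225.13636779785156, 193.34808349609375), (20.795732498168945, 42.013893127441406), 86.5962142944336) [0.5264147  0.05501131 0.00168693]
((0.5265087485313416, 0.055175479501485825), 0.04731335863471031)
((0.5265782475471497, 0.05468685179948807), 0.04843912646174431)
(330, 390, 3) (320, 400, 3)
```

View pics/c1.png

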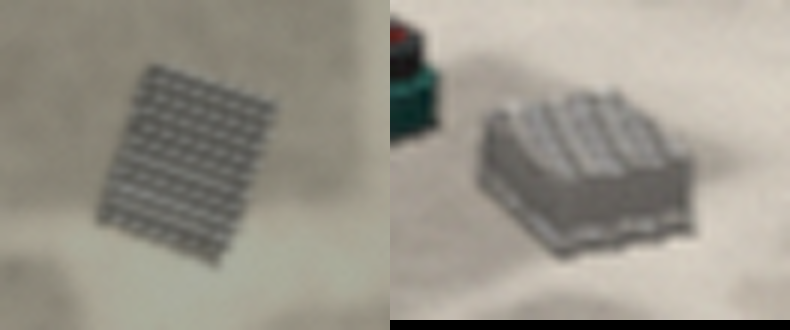

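The crop shows the fin-top corners. In the top view they are at about (149,65), (277,100), (218,265) and (97,220). In the scene view they are at about (493,105), (610,90), (690,150) and (565,180). Next I check them with a mask, a projection and triangulation.

```bash
python3 - <<'E'
from h import *
a,b=Cam("top"),Cam("scene")
U=lambda p,s,o:(np.array(p,float)+.5)/s-.5+np.array(o)
TA=U([(149,65),(277,100),(218,265),(97,220)],6,(315,130))
TB=U([(103,105),(220,90),(300,150),(175,180)],8,(280,135))
# mask in top view
g=cv2.cvtColor(cv2.resize(a.im[130:185,315:380],None,fx=6,fy=6,interpolation=cv2.INTER_CUBIC),cv2.COLOR_RGB2GRAY)
g=cv2.GaussianBlur(g,(0,0),5); t,m=cv2.threshold(g,0,255,cv2.THRESH_BINARY_INV+cv2.THRESH_OTSU)
k=max(cv2.findContours(m,cv2.RETR_EXTERNAL,cv2.CHAIN_APPROX_NONE)[0],key=cv2.contourArea)
rc=cv2.minAreaRect(k);print(rc,cv2.contourArea(k))
for nm,q in(("hand",TA),("mask",U(cv2.boxPoints(rc),6,(315,130)))):
    P=a.plane(q,.027);print(nm,P.mean(0),[np.round(np.linalg.norm(P[i]-P[i-1])*1e3,1) for i in range(4)],P[:,:2].round(4).tolist(),
     [np.degrees(np.arctan2(*(P[i]-P[i-1])[1::-1])).round(1) for i in range(4)])
P=a.plane(TA,.027)
print("proj scene crop",((b.proj(P)-(280,135)+.5)*8-.5).round(0).tolist())
for i,j in ((0,0),(1,1),(2,2),(3,3)):
    best=min(range(4),key=lambda j:np.hypot(*(b.proj(P)[i]-TB[j]))); print(i,best,tri(a,TA[i],b,TB[best]).round(4))
E
```

```text
((178.0, 133.0), (266.0, 356.0), 90.0) 77359.5
hand [ 0.53314554 -0.20071868  0.027     ] [np.float64(61.8), np.float64(49.3), np.float64(66.1), np.float64(47.7)] [[0.5696, -0.1871], [0.5572, -0.2349], [0.4949, -0.2129], [0.5109, -0.1679]] [np.float64(-18.1), np.float64(-104.6), np.float64(160.6), np.float64(70.4)]
mask [ 0.54433557 -0.19795503  0.027     ] [np.float64(100.3), np.float64(133.2), np.float64(100.2), np.float64(132.1)] [[0.5933, -0.1313], [0.5956, -0.2645], [0.4954, -0.2641], [0.493, -0.132]] [np.float64(0.4), np.float64(-89.0), np.float64(179.8), np.float64(91.0)]
proj scene crop [[88.0, 113.0], [217.0, 86.0], [306.0, 165.0], [169.0, 188.0]]
0 0 [ 0.5673 -0.1883  0.0304]
1 1 [ 0.5572 -0.2356  0.0254]
2 2 [ 0.4948 -0.211   0.0329]
3 3 [ 0.5098 -0.1681  0.0302]
```

```bash
python3 - <<'E'
from h import *
a,b=Cam("top"),Cam("scene")
U=lambda p,s,o:(np.array(p,float)+.5)/s-.5+np.array(o)
out=[]
for c,(y0,y1,x0,x1),n in((a,(130,185,315,380),"t"),(b,(138,172,284,328),"s")):
    im=cv2.resize(c.im[y0:y1,x0:x1],None,fx=8,fy=8,interpolation=cv2.INTER_CUBIC)
    lab=cv2.cvtColor(im,cv2.COLOR_RGB2LAB).astype(float); g=cv2.GaussianBlur(lab[:,:,2]-128+0*lab[:,:,1],(0,0),4)
    g8=cv2.normalize(g,None,0,255,cv2.NORM_MINMAX).astype(np.uint8)
    t,m=cv2.threshold(g8,0,255,cv2.THRESH_BINARY_INV+cv2.THRESH_OTSU)
    k=min((k for k in cv2.findContours(m,cv2.RETR_EXTERNAL,cv2.CHAIN_APPROX_NONE)[0] if cv2.contourArea(k)>8000),key=lambda k:abs(k.reshape(-1,2).mean(0)-[im.shape[1]/2,im.shape[0]/2]).sum())
    rc=cv2.minAreaRect(k);print(n,rc,cv2.contourArea(k),t,np.ptp(g))
    if n=="t":
        P=a.plane(U(cv2.boxPoints(rc),8,(315,130)),.027)
        print(P.mean(0),[np.linalg.norm(P[i]-P[i-1]).round(4) for i in range(4)],[np.degrees(np.arctan2(*(P[i]-P[i-1])[1::-1])).round(1) for i in range(4)])
    cv2.drawContours(im,[k],-1,(255,0,0),1)
    # projected box from estimate
    ce=np.array([.5355,-.202]);th=np.radians(73.3);ex=np.array([np.cos(th),np.sin(th)]);ey=np.array([-ex[1],ex[0]])
    for z,w in((.027,.028),(0,.03)):
        q=[np.r_[ce+sx*.025*ex+sy*w*ey,z] for sx,sy in((1,1),(1,-1),(-1,-1),(-1,1))]
        pp=((c.proj(q)-(x0,y0)+.5)*8-.5).round().astype(int)
        cv2.polylines(im,[pp.reshape(-1,1,2)],True,(0,200,0) if z else (0,0,255),1)
    out.append(im)
H=max(i.shape[0] for i in out);o=np.hstack([cv2.copyMakeBorder(i,0,H-i.shape[0],0,0,cv2.BORDER_CONSTANT) for i in out])
print(o.shape)
o=o[:,:];o=cv2.resize(o,None,fx=min(1,790/o.shape[1]),fy=min(1,790/o.shape[1]))
cv2.imwrite("pics/c2.png",o[:,:,::-1])
E
```

```text
t ((250.97454833984375, 213.4918975830078), (192.69276428222656, 233.78048706054688), 17.628019332885742) 41535.0 121.0 7.875414755017862
[ 0.53411494 -0.20177627  0.027     ] [np.float64(0.0535), np.float64(0.0663), np.float64(0.0537), np.float64(0.0662)] [np.float64(73.2), np.float64(-17.2), np.float64(-107.0), np.float64(162.6)]
s ((163.1763916015625, 147.65818786621094), (162.32501220703125, 215.97640991210938), 80.03620147705078) 26983.5 164.0 9.37296344695421
(440, 872, 3)
```

View pics/c2.png

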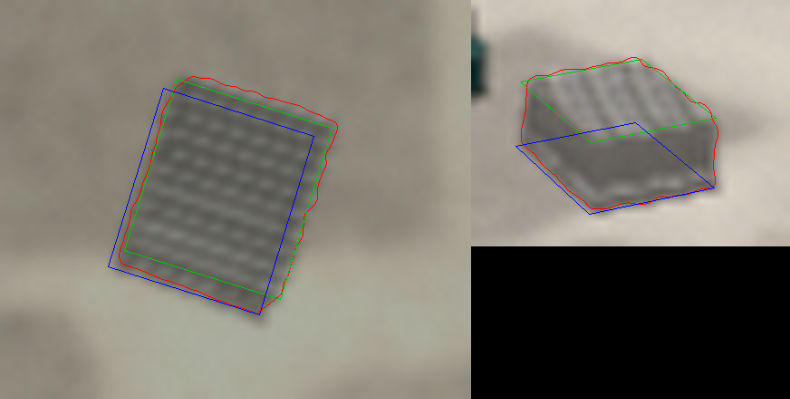

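Projected box agrees with the silhouettes in both views, apart from about 1.5 mm in y. Heat sink is at (0.5355, -0.2035), yaw 73.2°, and its top measures about 27–30 mm high. I'll grasp with the tool tilted 40° about heatsink y, so it can be set down with a tilt of 50° the other way.

```bash
cat > p.py <<'E'
# python3 p.py Gx Gy Gz phi_deg yaw_deg : row from measured pose to grasp-point pose
import sys
from h import *
g=np.array([float(v) for v in sys.argv[1:4]]);phi,psi=map(float,sys.argv[4:6])
s=r.read_state();R0=Ro.from_quat(s["eef_rot"]);p0=np.array(s["ee_pos"])
p=np.radians(psi);Y=np.array([np.cos(p),np.sin(p),0]);Z=np.array([0,0,-1.]);X=np.cross(Y,Z)
R1=Ro.from_matrix(np.c_[X,Y,Z])*Ro.from_euler('y',phi,degrees=True)
t=g+.005*R1.apply([0,0,1])
sh=R0.inv().apply(t-p0)/.3;rv=(R0.inv()*R1).as_rotvec()/np.radians(120)
print("row",np.r_[sh,rv].round(4).tolist(),"deg",np.degrees(np.linalg.norm(rv*np.radians(120))).round(1),"mm",(np.linalg.norm(t-p0)*1e3).round(1))
print("t",s["time"],"q",s["joint_positions"].round(2).tolist(),"F",s["ft_force"].round(1).tolist(),"w",round(s["width"],4),s["grip_force"])
E
python3 p.py .42 -.37 .21 0 -16.8
```

```text
row [0.7502, -0.3749, 0.0228, -0.0001, -0.0, -0.4024] deg 48.3 mm 251.7
t 0.4 q [1.11, 0.33, -0.06, 1.46, 0.02, 1.35, -0.09] F [0.2, -0.3, 0.4] w 0.087 0.0
```

```bash
python3 -m pendant '[[-1,0.75,-0.375,0.02,0,0,-0.4],[-1,0.75,-0.375,0.02,0,0,-0.4],[-1,0.75,-0.375,0.02,0,0,-0.4],[-1,0.75,-0.375,0.02,0,0,-0.4],[-1,0.75,-0.375,0.02,0,0,-0.4],[-1,0.75,-0.375,0.02,0,0,-0.4]]'; python3 p.py .5345 -.2075 .13 40 -16.8
```

```text
time: 1.15
ee_pos: [0.4201, -0.3698, 0.2061]
eef_rot: [0.804, 0.594, -0.0, 0.0]
ft_force: [0.3, -0.8, 1.0]
width: 0.0869
grip_force: 0.0
row [0.6399, 0.2055, 0.2661, 0.0008, 0.3335, -0.0022] deg 40.0 mm 216.9
t 1.15 q [0.91, 0.21, -0.31, 1.63, 0.07, 1.31, 0.29] F [0.3, -0.8, 1.0] w 0.0869 0.0
```

```bash
python3 -m pendant '[[-1,0.64,0.205,0.266,0,0.333,-0.002],[-1,0.64,0.205,0.266,0,0.333,-0.002],[-1,0.64,0.205,0.266,0,0.333,-0.002],[-1,0.64,0.205,0.266,0,0.333,-0.002],[-1,0.64,0.205,0.266,0,0.333,-0.002],[-1,0.64,0.205,0.266,0,0.333,-0.002]]'; python3 p.py .5343 -.2073 .027 40 -16.8
python3 - <<'E'
from h import *
a,b=Cam("top"),Cam("scene")
o=np.hstack([cv2.resize(a.im[90:230,250:440],None,fx=2,fy=2),cv2.resize(b.im[80:220,230:430],None,fx=2,fy=2)])
cv2.imwrite("pics/pre.png",o[:,:,::-1])
E
```

```text
time: 1.9
ee_pos: [0.535, -0.2062, 0.1268]
eef_rot: [0.756, 0.56, 0.274, -0.202]
ft_force: [0.6, 0.1, -0.5]
width: 0.0873
grip_force: 0.0
row [-0.2159, -0.0019, 0.2697, 0.0017, 0.002, -0.0007] deg 0.3 mm 103.6
t 1.9 q [0.99, 0.53, -0.42, 1.6, -0.47, 1.31, 0.48] F [0.6, 0.1, -0.5] w 0.0873 0.0
```

View pics/pre.png

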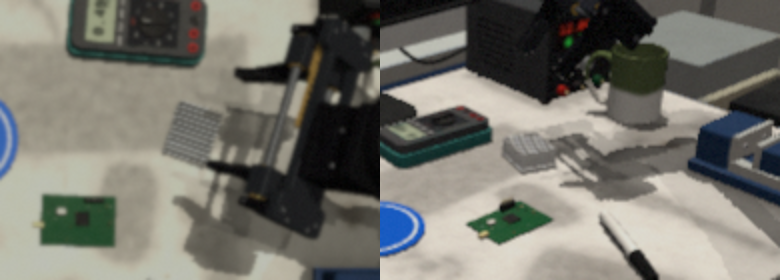

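The fingers straddle the heat sink and the tool sits to its right (-y), clear of the mug and the multimeter. Next I descend.

```bash
python3 -m pendant '[[-1,-0.11,-0.001,0.135,0,0,0],[-1,-0.216,-0.002,0.27,0,0.002,0],[-1,-0.216,-0.002,0.27,0,0.002,0],[-1,-0.216,-0.002,0.27,0,0.002,0]]'; python3 p.py .5343 -.2073 .027 40 -16.8
python3 - <<'E'
from h import *
a,b=Cam("top"),Cam("scene")
o=np.hstack([cv2.resize(a.im[120:200,300:400],None,fx=4,fy=4),cv2.resize(b.im[110:190,270:370],None,fx=4,fy=4)])
cv2.imwrite("pics/down.png",o[:,:,::-1])
E
```

```text
time: 2.5
ee_pos: [0.5367, -0.203, 0.0251]
eef_rot: [0.754, 0.56, 0.277, -0.203]
ft_force: [-0.0, 0.2, 1.5]
width: 0.087
grip_force: 0.0
row [-0.0081, -0.0034, 0.0014, 0.002, -0.001, 0.0008] deg 0.3 mm 2.7
t 2.5 q [0.98, 0.66, -0.41, 1.64, -0.45, 1.16, 0.57] F [-0.0, 0.2, 1.5] w 0.087 0.0
```

View pics/down.png

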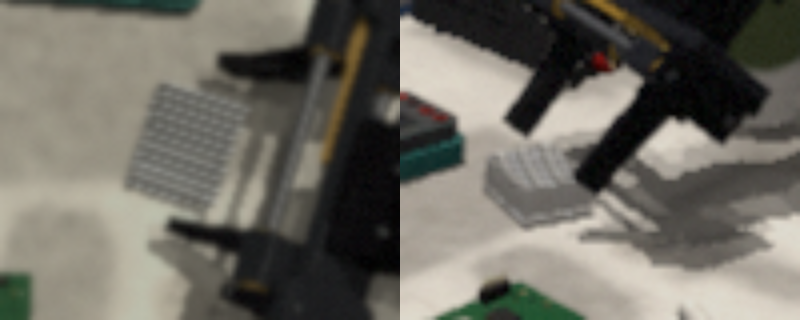

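```bash
python3 - <<'E'
from h import *
print(r.finger_overhang)
a,b=Cam("top"),Cam("scene")
s=r.read_state();R=Ro.from_quat(s["eef_rot"]);p=s["ee_pos"];print(p,s["time"])
for y in(.0435,.0585,-.0435,-.0585):
  for x in(-.0095,.0095):
    P=p+R.apply([x,y,.014]);print(y,x,P.round(4),((a.proj(P)-(300,120)+.5)*4).round(),((b.proj(P)-(270,110)+.5)*4).round()+(400,0))
# triangulate observed tips: near finger & far finger
for ta,tb in(((170,225),(590,190)),((220,65),(520,130))):
    print(tri(a,np.array(ta)/4-.5+(300,120),b,(np.array(tb)-(400,0))/4-.5+(270,110)))
im=[]
E
```

```text
0.014
[ 0.5363869  -0.20304016  0.0244065 ] 2.7
0.0435 -0.0095 [ 0.5786 -0.214   0.0078] [[200.  75.]] [[504. 168.]]
0.0435 0.0095 [ 0.5828 -0.2001  0.02  ] [[180.  63.]] [[485. 155.]]
0.0585 -0.0095 [ 0.5929 -0.2184  0.0078] [[208.  50.]] [[494. 159.]]
0.0585 0.0095 [ 0.5971 -0.2044  0.0201] [[188.  38.]] [[475. 147.]]
-0.0435 -0.0095 [ 0.4953 -0.1888  0.0074] [[156. 219.]] [[564. 221.]]
-0.0435 0.0095 [ 0.4995 -0.1748  0.0196] [[135. 209.]] [[545. 208.]]
-0.0585 -0.0095 [ 0.481  -0.1844  0.0073] [[148. 244.]] [[575. 231.]]
-0.0585 0.0095 [ 0.4852 -0.1705  0.0196] [[127. 234.]] [[556. 218.]]
[ 0.48670695 -0.19543684  0.03018997]
[ 0.57707484 -0.22188481  0.03395353]
```

```bash
python3 - <<'E'
from h import *
a,b=Cam("top"),Cam("scene")
s=r.read_state();R=Ro.from_quat(s["eef_rot"]);p=s["ee_pos"];print(p,s["time"])
o=[]
for c,(y,x) in((a,(120,300)),(b,(110,270))):
    im=cv2.resize(c.im[y:y+80,x:x+100],None,fx=4,fy=4)
    for yy in(.0435,-.0435):
        for xx in(-.0095,.0095):
            for z,col in((.014,(255,0,0)),(-.010,(0,255,0))):
                q=((c.proj(p+R.apply([xx,yy,z]))-(x,y)+.5)*4)[0].round().astype(int)
                cv2.circle(im,tuple(int(v) for v in q),2,col,-1)
    o.append(im)
cv2.imwrite("pics/down2.png",np.hstack(o)[:,:,::-1])
E
```

```text
[ 0.53593592 -0.20272134  0.02362083] 2.8
```

View pics/down2.png

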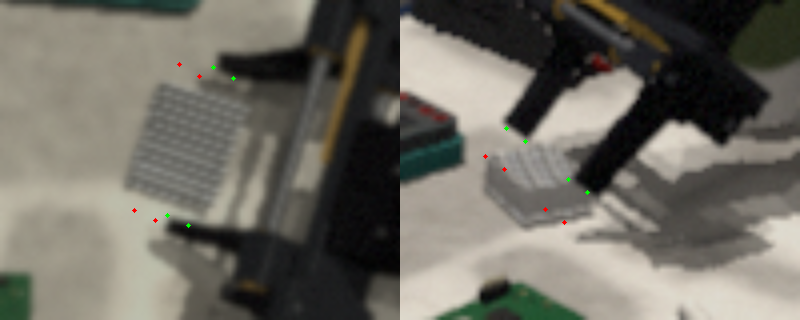

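The tips in both views sit about 24 mm short of where the stated tool frame puts them (red dots), along tool z. I trust the images, so I advance along the tool in two parts and check the overlay between them.

```bash
python3 -m pendant '[[-1,-0.005,-0.002,0.03,0,0,0],[-1,-0.005,-0.002,0.055,0,0,0],[-1,-0.005,-0.002,0.055,0,0,0]]'; python3 - <<'E'
from h import *
a,b=Cam("top"),Cam("scene")
s=r.read_state();R=Ro.from_quat(s["eef_rot"]);p=s["ee_pos"];print(p,s["time"],s["ft_force"])
o=[]
for c,(y,x) in((a,(130,315)),(b,(125,280))):
    im=cv2.resize(c.im[y:y+55,x:x+60],None,fx=6.5,fy=6.5,interpolation=cv2.INTER_CUBIC)
    for yy in(.0435,-.0435):
        for xx in(-.0095,.0095):
            for z,col in((.014,(255,0,0)),(-.010,(0,255,0))):
                q=((c.proj(p+R.apply([xx,yy,z]))-(x,y)+.5)*6.5)[0].round().astype(int)
                cv2.circle(im,tuple(int(v) for v in q),2,col,-1)
    o.append(im)
cv2.imwrite("pics/down3.png",np.hstack(o)[:,:,::-1])
E
```

```text
time: 3.18
ee_pos: [0.5373, -0.1918, 0.0082]
eef_rot: [0.754, 0.56, 0.276, -0.205]
ft_force: [-1.2, -0.7, -0.0]
width: 0.0869
grip_force: 0.0
[ 0.53762289 -0.1927763   0.00876498] 3.275 [-0.99782853 -0.15003092  0.87285708]
```

View pics/down3.png

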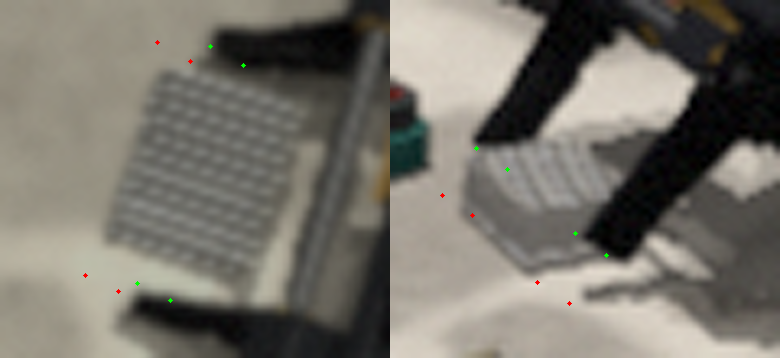

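No contact at a pose where the nominal tips would be below the bench, so the 24 mm offset is real (tips at tool z ≈ -10 mm). I correct the helper and finish the approach.

```bash
sed -i 's/t=g+.005/t=g+.029/' p.py; python3 p.py .5345 -.2070 .0275 40 -16.8
```

```text
row [0.003, 0.0037, 0.0177, 0.0007, -0.0018, 0.0] deg 0.2 mm 5.5
t 3.275 q [0.97, 0.68, -0.41, 1.66, -0.45, 1.13, 0.57] F [-1.0, -0.2, 0.9] w 0.0867 0.0
```

```bash
python3 -m pendant '[[-1,0.002,0.004,0.017,0,0,0],[-1,0.002,0.004,0.017,0,0,0],[1,0.002,0.004,0.017,0,0,0],[1,0.002,0.004,0.017,0,0,0],[1,0.002,0.004,0.017,0,0,0],[1,0.002,0.004,0.017,0,0,0],[1,0.002,0.004,0.017,0,0,0]]' 40; python3 p.py .5345 -.2070 .0275 40 -16.8
```

```text
time: 4.15
ee_pos: [0.54, -0.1899, 0.0054]
eef_rot: [0.754, 0.56, 0.276, -0.204]
ft_force: [-0.4, -0.9, -0.2]
width: 0.0566
grip_force: 40.0
row [0.0013, -0.0009, 0.0018, 0.001, -0.0016, 0.0] deg 0.2 mm 0.7
t 4.15 q [0.97, 0.68, -0.41, 1.66, -0.45, 1.12, 0.57] F [-0.4, -0.9, -0.2] w 0.0566 39.99964643502608
```

```bash
python3 - <<'E'
from h import *
s=r.read_state();R=Ro.from_quat(s["eef_rot"]);m=R.inv().apply(np.array([.5355,-.2035,.0135])-s["ee_pos"]);print(m);np.savez("m.npz",m=m)
E
python3 -m pendant '[[1,0.05,0,-0.06,0,0,0],[1,0.15,0,-0.18,0,0,0],[1,0.3,0,-0.357,0,0,0],[1,0.3,0,-0.357,0,0,0],[1,0.3,0,-0.357,0,0,0]]'; python3 p.py .5265 .055 .15 -50 -16.8;python3 p.py .5265 .055 .15 -50 73
```

```text
[-0.00575666 -0.00029554 -0.01542537]
time: 4.78
ee_pos: [0.5397, -0.1902, 0.1464]
eef_rot: [0.754, 0.56, 0.276, -0.203]
ft_force: [-1.4, 0.6, -0.9]
width: 0.0567
grip_force: 40.0
row [0.5002, -0.2791, 0.4858, 0.0016, -0.751, -0.0006] deg 90.1 mm 225.3
t 4.775 q [0.98, 0.49, -0.44, 1.6, -0.48, 1.33, 0.46] F [-1.4, 0.6, -0.9] w 0.0567 39.999554925598204
row [0.5566, -0.2051, 0.5336, -0.069, -0.5776, -0.8122] deg 119.9 mm 239.3
t 4.775 q [0.98, 0.49, -0.44, 1.6, -0.48, 1.33, 0.46] F [-1.4, 0.6, -0.9] w 0.0567 39.999554925598204
```

```bash
python3 p.py .5265 .055 .16 -50 0
```

```text
row [0.5241, -0.2576, 0.4624, -0.0118, -0.7449, -0.1555] deg 91.3 mm 223.5
t 4.775 q [0.98, 0.49, -0.44, 1.6, -0.48, 1.33, 0.46] F [-1.4, 0.6, -0.9] w 0.0567 39.999554925598204
```

```bash
python3 -m pendant '[[1,0.13,-0.065,0.06,-0.003,-0.09,-0.02],[1,0.2,-0.1,0.12,-0.005,-0.18,-0.04],[1,0.25,-0.13,0.17,-0.006,-0.27,-0.06],[1,0.3,-0.16,0.23,-0.007,-0.355,-0.075],[1,0.36,-0.18,0.29,-0.008,-0.44,-0.09],[1,0.41,-0.205,0.35,-0.009,-0.52,-0.11],[1,0.46,-0.23,0.4,-0.01,-0.6,-0.125],[1,0.524,-0.258,0.462,-0.012,-0.68,-0.14]]'; python3 p.py .5265 .055 .16 -50 0
```

```text
time: 5.78
ee_pos: [0.5261, 0.0333, 0.1405]
eef_rot: [0.67, 0.648, -0.253, 0.26]
ft_force: [0.0, 0.4, -2.0]
width: 0.0564
grip_force: 40.0
row [-0.0033, 0.0013, -0.0011, -0.0017, -0.0626, -0.0151] deg 7.7 mm 1.1
t 5.775 q [-0.08, 0.49, -0.6, 1.69, 0.81, 1.62, -0.94] F [0.0, 0.4, -2.0] w 0.0564 39.998981107492
```

```bash
python3 -m pendant '[[1,-0.003,0.001,-0.001,-0.002,-0.063,-0.015],[1,-0.003,0.001,-0.001,-0.002,-0.063,-0.015],[1,-0.003,0.001,-0.001,-0.002,-0.063,-0.015]]'
python3 - <<'E'
from h import *
m=np.load("m.npz")["m"];s=r.read_state();R=Ro.from_quat(s["eef_rot"]);p=s["ee_pos"]
mid=p+R.apply(m);d=np.array([.5265,.055,.028])-mid
Rh=R*Ro.from_euler('y',-40,degrees=True) # heatsink: x=toolx_level, y=-tool y
H=Rh.as_matrix();print("mid",mid.round(4),"hx",H[:,0].round(3),"q",s["joint_positions"].round(2),"shift row(full)",(R.inv().apply(d)/.3).round(4),"up",(R.inv().apply([0,0,1])).round(3))
a,b=Cam("top"),Cam("scene");o=[]
for c in(a,b):
    q0=c.proj(mid)[0];x,y=(q0-(30,28)).astype(int)
    im=cv2.resize(c.im[y:y+56,x:x+60],None,fx=6.5,fy=6.5,interpolation=cv2.INTER_CUBIC)
    # hs frame: x=H0, z=-H2, y=-H1
    for z,w,col in((.0135,.028,(0,255,0)),(-.0135,.03,(0,0,255))):
        P=[mid+sx*.025*H[:,0]-sy*w*H[:,1]-z*H[:,2] for sx,sy in((1,1),(1,-1),(-1,-1),(-1,1))]
        cv2.polylines(im,[((c.proj(P)-(x,y)+.5)*6.5).round().astype(int).reshape(-1,1,2)],True,col,1)
    o.append(im)
cv2.imwrite("pics/hold.png",np.hstack(o)[:,:,::-1])
E
```

```text
time: 6.15
ee_pos: [0.5265, 0.0315, 0.1413]
eef_rot: [0.643, 0.641, -0.297, 0.296]
ft_force: [-0.4, 0.1, -0.9]
width: 0.0565
grip_force: 40.0
mid [0.5263 0.0395 0.1557] hx [ 0.     0.007 -1.   ] q [-0.15  0.55 -0.57  1.67  0.88  1.71 -0.96] shift row(full) [0.3575 0.0006 0.2366] up [-0.761  0.    -0.648]
```

View pics/hold.png

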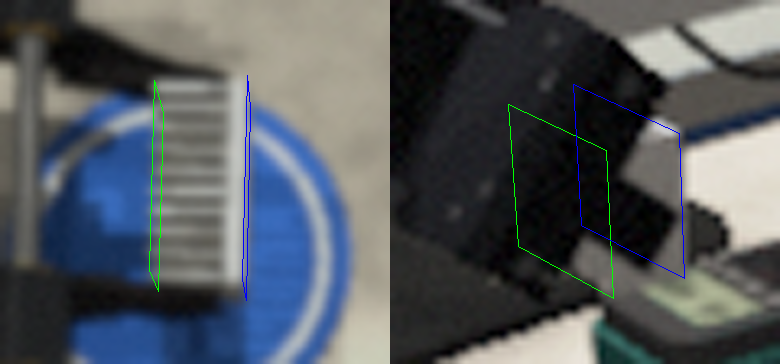

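The hold picture shows the heat sink with its fins vertical, above the pad at top-view crop (195,185) and scene crop (640,215), and both match the projected pose. Next I lower it over the ring.

```bash
python3 -m pendant '[[1,0.1,0,0.05,0,0,0],[1,0.2,0,0.12,0,0,0],[1,0.28,0,0.18,0,0,0],[1,0.33,0,0.215,0,0,0],[1,0.348,0.0006,0.229,0,0,0],[1,0.348,0.0006,0.229,0,0,0],[1,0.348,0.0006,0.229,0,0,0]]'
cat > s.py <<'E'
from h import *
m=np.load("m.npz")["m"];s=r.read_state();R=Ro.from_quat(s["eef_rot"]);mid=s["ee_pos"]+R.apply(m)
print("mid",mid.round(4),"hx",(R*Ro.from_euler('y',-40,degrees=True)).as_matrix()[:,0].round(4),"F",s["ft_force"].round(1),"row",(R.inv().apply(np.array([.5265,.055,.028])-mid)/.3).round(4))
E
python3 s.py
```

```text
time: 7.12
ee_pos: [0.5273, 0.0478, 0.0185]
eef_rot: [0.642, 0.641, -0.296, 0.297]
ft_force: [0.6, -0.2, -0.4]
width: 0.0566
grip_force: 40.0
mid [0.527  0.0558 0.0329] hx [ 0.002   0.0062 -1.    ] F [ 0.6 -0.2 -0.4] row [ 0.0107 -0.0018  0.0127]
```

```bash
python3 -m pendant '[[1,0.004,-0.0018,0.0035,0,0,0],[1,0.0075,-0.0018,0.0065,0,0,0],[1,0.0075,-0.0018,0.0065,0,0,0]]'; python3 s.py; python3 -m pendant '[[1,0.0025,0,0.002,0,0,0],[1,0.0025,0,0.002,0,0,0]]';python3 s.py;
```

```text
time: 7.5
ee_pos: [0.5262, 0.0476, 0.0146]
eef_rot: [0.642, 0.642, -0.297, 0.297]
ft_force: [-0.5, 0.4, -1.4]
width: 0.0564
grip_force: 40.0
mid [0.5259 0.0556 0.0289] hx [ 5.0e-04  5.5e-03 -1.0e+00] F [-0.5  0.4 -1.4] row [0.001  0.0018 0.0036]
time: 7.75
ee_pos: [0.5262, 0.0477, 0.0135]
eef_rot: [0.642, 0.642, -0.297, 0.297]
ft_force: [-0.1, -0.4, -1.0]
width: 0.0565
grip_force: 40.0
mid [0.5259 0.0557 0.0279] hx [ 4.0e-04  5.5e-03 -1.0e+00] F [-0.1 -0.4 -1. ] row [-0.0018  0.0019  0.0015]
```

```bash
python3 -m pendant '[[1,0.0025,0,0.002,0,0,0],[1,0.0025,0,0.002,0,0,0]]';python3 s.py
```

```text
time: 8.0
ee_pos: [0.5263, 0.0477, 0.013]
eef_rot: [0.642, 0.641, -0.297, 0.297]
ft_force: [-0.5, 0.9, 3.7]
width: 0.0563
grip_force: 40.0
mid [0.526  0.0558 0.0274] hx [ 7.0e-04  5.1e-03 -1.0e+00] F [-0.5  0.9  3.7] row [-0.0033  0.0016  0.0005]
```

```bash
python3 -m pendant '[[1,0,0,0,0,0,0],[1,0,0,0,0,0,0]]' 3; python3 -m pendant '[[-0.1,0,0,0,0,0,0],[-1,0,0,0,0,0,0],[-1,0,0,0,0,0,0],[-1,0,0,0,0,0,0],[-1,0,0,0,0,0,0]]'; python3 s.py
```

```text
time: 8.25
ee_pos: [0.5263, 0.0477, 0.0129]
eef_rot: [0.642, 0.641, -0.297, 0.297]
ft_force: [-0.9, 1.0, 4.0]
width: 0.0571
grip_force: 3.0
time: 8.88
ee_pos: [0.5262, 0.0476, 0.0125]
eef_rot: [0.642, 0.642, -0.297, 0.297]
ft_force: [0.7, -0.1, -0.5]
width: 0.0844
grip_force: 0.0
mid [0.5259 0.0557 0.0269] hx [ 4.0e-04  5.6e-03 -1.0e+00] F [ 0.7 -0.1 -0.5] row [-0.0042  0.0019 -0.0007]
```

```bash
python3 -m pendant '[[-1,0,0,-0.04,0,0,0],[-1,0,0,-0.12,0,0,0],[-1,0,0,-0.25,0,0,0],[-1,0,0,-0.4,0,0,0],[-1,0,0,-0.6,0,0,0],[-1,-0.2,0,-0.75,0,0,0],[-1,-0.3,0,-0.8,0,0,0],[-1,-0.3,0,-0.8,0,0,0]]'; python3 - <<'E'
from h import *
a,b=Cam("top"),Cam("scene")
o=np.hstack([cv2.resize(c.im[y:y+130,x:x+130],None,fx=3,fy=3,interpolation=cv2.INTER_CUBIC) for c,y,x in((a,100,170),(b,120,160))])
cv2.imwrite("pics/end.png",o[:,:,::-1])
E
```

```text
time: 9.88
ee_pos: [0.5265, 0.1744, 0.2412]
eef_rot: [0.643, 0.641, -0.293, 0.298]
ft_force: [0.4, -0.1, -0.7]
width: 0.0871
grip_force: 0.0
```

View pics/end.png

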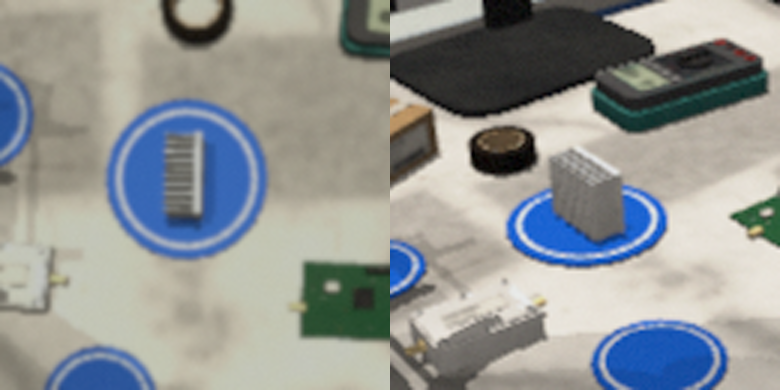

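The final picture shows the heat sink standing upright inside the white ring (top crop (183,178), scene crop (588,195)). The module and board are where they were, and the arm is clear.

```bash
python3 -c "
from bench import r
print(r.close_job())"
```

```text
the job is handed in; nothing more can be done
None
```

The heat sink stands upright on a fin-end edge inside the white ring on the large blue pad and has been let go; the module and board were left where they lay, and the job is handed in at about 10 s.

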